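# Tip the brass guitar slide out of its slide-lid tin into the parts tray

## Robot

A 6-joint arm with a two-finger parallel gripper is mounted at the origin on the work surface. World frame = base frame: x ahead of the robot, y to its left, z up, the work surface at z = 0. Lengths are in m, angles in rad, forces in N, time in s.
With the tool pointing down it reaches from about 0.35 to 0.975 m from the base axis. Payload 4.9 kg.
Tool frame: the origin (TCP) lies at the very end of the fingers, on their centre line; the grasp point (between the pads) lies manip.grip_point_offset behind it (manip.grip_point_offset is the distance from the TCP to the grasp point, in m); z points along the fingers, y is the line along which they close (so a half turn about z gives the same grasp; the last joint's range is limited). The gripper opens to 85 mm and grips with 20 to 120 N. Pads are 22 mm wide; open, the fingers measure 114 mm over their backs; the gripper's body (76 mm by 85 mm) begins 54 mm behind the grasp point. The pads swing forward as they close: fully open they stand 13 mm farther back than shut.
Start: joints at [1.155, 0.053, 1.613, -0, 1.476, -0.119], TCP at [0.183, 0.598, 0.231] pointing down, gripper open.
Joint ranges: [-3.01, 3.01], [-1.01, 2.22], [0.06, 2.58], [-1.02, 4.17], [0.09, 2.62], [-3.14, 3.14]. Speed limits (rad/s): [2.57, 2.57, 3.14, 3.14, 3.14, 3.14].

## Interface

Orientations are given as a unit quaternion [w, x, y, z].
In Python, from plant import manip gives the robot as it stands.
- The arm moves only by the shell command python3 -m crank 'ROWS' [OPENING]. ROWS is JSON, a list of rows, each an object of numbers: "x", "y", "z": the shift along the tool's x, y, z in cm; "turn": the turn about the tool's z in rad. In form: [{"x": .., "y": .., "z": .., "turn": ..}, ...]. A call has 1 to 5 rows; each row shifts and turns the commanded pose from where the row before left it, along the tool's axes as they then stand; what a row does not reach is not made up. A row lasts 1/10 s, in which the tool goes at most 50 mm and 8.59 degrees, less where a joint would pass 70% of its speed; a pose out of reach is approached as far as the arm can. A call with a gripper value outside its range is refused whole. OPENING is the opening in per cent of the stroke, from 0 (shut) to 100 (fully open), set as the call begins (- or left out, the last holds). The fingers move at their own pace and stop on an object; the grip force is fixed at half the most. Time passes only in rows, so rows that do not move let the fingers close. It gives the time, the measured TCP pose, the force, the opening and the grip force at its end, in the units of the state.
- manip.state(): the state, without advancing time (a new reading comes with each control period).
- manip.grab_frame(name): name is "side" or "top" or "wrist"; returns (picture, depth): 400x640x3 uint8, red, green, blue; 400x640 float32, m along the optical axis (not along the pixel's ray), 0 where there is no reading.
- manip.camera_model(name): a dict with "mtx" (3x3 intrinsics, pixels), "world_to_cam" (4x4, takes a point from world to camera coordinates). Camera axes: x right, y down, z forward; pixel columns grow to the right and rows downward; lengths in m; the calibration is good to about 2 mm. A picture is of the moment at which its call begins: read the wrist's pose just before it. camera_model takes no time and is no camera call; for the wrist camera it gives the pose at the moment of the call.
- manip.job_done(): hands the job in; it is judged then, once.
The state is a dict: "time": time; "joint_pos": joint angles; "joint_vel": joint speeds; "joint_efforts": joint torques, N m; "tool_pos": TCP position; "tool_rot": TCP orientation; "contact_force": force on the tool from outside, world axes, zero at the start; "ft_torque": the same for the moment, N m; "gripper_width": opening from 0.0 (shut) to 1.0 (fully open); "grasp_force": force on a finger pad.
Only numpy, scipy, OpenCV 4.12 (cv2) and the standard library are available. Lean on these libraries where they do the work, as an engineer would, in place of code of your own. Each camera call takes 0.05 s, during which the arm holds its last target. There are 200 camera calls.

## Task

Pick up the steel tin whose sliding lid has finger lugs down its sides, keeping your fingers between the lugs so that the loose lid stays shut, and stand it on the cork pad at the parts tray. Only there slide the lid well open, then lift the tin and tip its mouth (the end the lugs were nearest while shut) down over the tray so that the brass guitar slide inside rolls out into the tray. Finish by standing the empty tin upright in the middle of the cork pad again and letting go.

Things in the scene. Friction and masses are not known exactly. Their poses are not given: they have to be found in the camera images.
- tin_mid (a point): Slide-lid tin: plain steel box 120 long (x) x 48 wide (y) x 40 mm high plus a 3 mm darker lid, about 0.33 kg; other tins nearby have no lugs. Point: its centre, 20 mm above the underside; z up. Its mouth is the -x end: inside, a 25 degree ramp rises from the floor (8 mm up) to the top edge there, so with the lid open, tipping the -x end 45 to 60 degrees down rolls the contents out.
- lid_slot (a point): On the tin's centre line, 20 mm up, midway between the lid's lugs; moves with the lid (22 mm to the -x side of the tin's centre when shut). Each side has 2 lugs, 38 mm apart in x, standing 25 to 37 mm out in y, down to 15 mm above the underside. Fingers between them grip the 48 mm tin and keep the lid shut; loosened to about 62 mm apart they push the lid along +x, the tin standing.
- tin_lid (a joint): How far the tin's lid has slid open towards the tin's +x end, in m: 0 = shut, 0.055 = fully open. It slides freely (about 0.25 N of friction) and cannot come off.
- slide_mid (a point): Centre of the brass guitar slide, a short tube 17 mm in diameter and 40 mm long (its own y axis), about 60 g, lying across the tin on the tin's floor under the lid at the start; it rolls easily.
- tray_mid (a point): The fixed grey sheet-metal parts tray: open top, 150 mm (x) by 140 mm (y) outside, walls 4 mm thick and 35 mm high. This point is the middle of its inner floor, 4 mm above the bench; z is up. Its +x side adjoins a fixed cork pad, 160 mm (x) by 90 mm (y), 4 mm thick.
- pad_mid (a point): Middle of the top of the cork pad, 4 mm above the bench and 155 mm from the tray's centre along the tray's +x; same axes as the tray. A tin standing here lengthwise with its +x along the pad's +x has its mouth to the tray.
Mind the look-alikes: they are no part of the job. Leave any blue or purple look-alike of the part that bears tin_mid alone.

How it is judged:
On the way, in this order (a step that is already met when the one before it is completed fails the run):
1. the tin stands on the cork pad with its lid still shut (horizontal distance between tin_mid and pad_mid below 0.035 m and z of tin_mid in the frame of pad_mid below 0.03 m and angle between tin_mid's own z axis and vertical below 0.12 rad and value of joint tin_lid below 0.018 m), for 0.2 s.
2. the lid has been slid well open with the tin standing on the pad (value of joint tin_lid above 0.035 m and horizontal distance between tin_mid and pad_mid below 0.05 m and z of tin_mid in the frame of pad_mid below 0.035 m), for 0.1 s.
3. the tin is lifted and tipped, and the brass slide is out of it and in the tray (angle between tin_mid's own z axis and vertical above 0.4 rad and z of tin_mid in the frame of tray_mid above 0.05 m and x of slide_mid in the frame of tray_mid between -0.071 and 0.071 m and y of slide_mid in the frame of tray_mid between -0.066 and 0.066 m and z of slide_mid in the frame of tray_mid below 0.03 m), for 0.1 s.
At the end, for the whole second after the job is handed in: The brass slide lies in the tray; the empty tin stands upright (within 7 degrees) on the cork pad, its centre within 35 mm of the pad's middle (x of slide_mid in the frame of tray_mid between -0.071 and 0.071 m and y of slide_mid in the frame of tray_mid between -0.066 and 0.066 m and z of slide_mid in the frame of tray_mid below 0.03 m and horizontal distance between tin_mid and pad_mid below 0.035 m and z of tin_mid in the frame of pad_mid below 0.03 m and angle between tin_mid's own z axis and vertical below 0.12 rad); the robot touches nothing.
It fails at once if the lid slides more than 20 mm open while the tin is away from the tray and pad (more than 270 mm from the tray's middle) (value of joint tin_lid above 0.02 m and horizontal distance between tin_mid and tray_mid above 0.27 m).
It also fails if it takes over 54 s, if anything falls off the work surface, if the arm or the gripper's body presses on something with over 40 N, if the wrist force passes 120 N, or if a joint passes its speed limit or range.

## Working session

There is one attempt and no reset: what is moved stays moved. The work goes in short steps, Python scripts to look and compute and a shell command to move; the robot and the scene stay as the last step left them, time stands still between calls to the robot, and variables do not carry over. Pictures are saved under pics/ and viewed, at most 10 in all, crops included, and the job is handed in when it is done.

```bash
ls; mkdir -p pics; cat > h.py <<'E'
import numpy as np, cv2
from plant import manip
from scipy.spatial.transform import Rotation as R
def snap(n,f):
    m=manip.camera_model(n); p,d=manip.grab_frame(n)
    cv2.imwrite(f'pics/{f}.png',p[:,:,::-1]); np.savez(f'pics/{f}.npz',p=p,d=d,K=m['mtx'],T=m['world_to_cam'])
def px(f,pts):
    z=np.load(f'pics/{f}.npz'); out=[]
    for u,v in pts:
        d=z['d'][v,u]; c=np.linalg.inv(z['K'])@[u,v,1]*d
        out.append((np.linalg.inv(z['T'])@[*c,1])[:3])
    return np.array(out)
def atz(f,pts,h):
    z=np.load(f'pics/{f}.npz'); Ti=np.linalg.inv(z['T']); o=Ti[:3,3]; out=[]
    for u,v in pts:
        r=Ti[:3,:3]@np.linalg.inv(z['K'])@[u,v,1]; out.append(o+r*(h-o[2])/r[2])
    return np.array(out)
E
python3 - <<'E'
from h import *
print(manip.state(), manip.grip_point_offset)
snap('top','top0'); snap('side','side0')
E
```

```text
pics
{'time': 0.0, 'joint_pos': array([ 1.15499978e+00,  5.33238151e-02,  1.61429495e+00,  1.60219099e-05,
        1.47599829e+00, -1.19011866e-01]), 'joint_vel': array([ 9.34274187e-05, -7.43623274e-04, -1.04517391e-03,  1.52859946e-03,
       -1.06546440e-03, -7.47951333e-04]), 'joint_efforts': array([-2.43578106e-04, -3.93684947e+01, -3.70177639e+01, -1.01689232e-04,
        6.94522445e-03,  1.15445249e-05]), 'tool_pos': array([0.18252865, 0.59710212, 0.23008294]), 'tool_rot': array([-2.75144146e-04,  1.47849015e-01,  9.89009426e-01, -9.74122905e-04]), 'contact_force': array([ 0.88041671,  1.01827978, -0.49265283]), 'ft_torque': array([ 0.01238481,  0.00565695, -0.049704  ]), 'grasp_force': 0.0, 'gripper_width': 1.0024295943476236} 0.0187
```

View pics/top0.png

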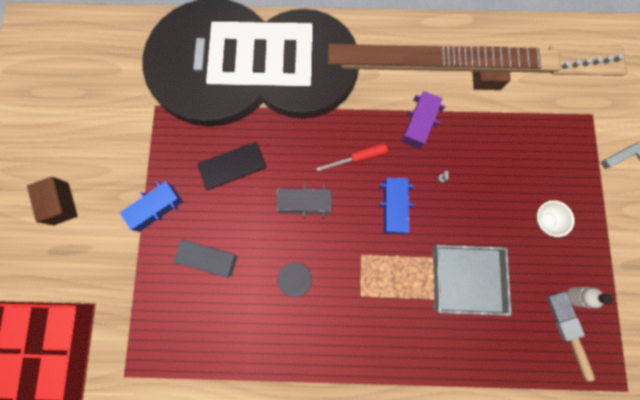

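Candidates: the dark tins at (304,201), (205,258) and (232,165), plus blue and purple look-alikes. Only (304,201) seems to be steel with lugs. I'll confirm with an enlarged crop and measure it.

```bash
python3 - <<'E'
from h import *
im=cv2.imread('pics/top0.png')
a=cv2.resize(im[170:230,260:350],None,fx=8,fy=8,interpolation=cv2.INTER_CUBIC)
cv2.imwrite('pics/c1.png',a)
np.set_printoptions(precision=4,suppress=True)
print(px('top0',[(304,201),(398,277),(472,280),(205,258),(232,165),(398,205),(294,280)]))
# pad/tray corners
print(atz('top0',[(361,255),(360,297),(434,247),(435,312),(507,247),(510,314)],0.02))
E
```

```text
[[ 0.6309  0.1558  0.0432]
 [ 0.4725 -0.0553  0.0039]
 [ 0.4701 -0.2175  0.0045]
 [ 0.5017  0.3624  0.047 ]
 [ 0.7189  0.3272  0.0104]
 [ 0.6267 -0.0497  0.0437]
 [ 0.4609  0.1711  0.0586]]
[[ 0.5178  0.0282  0.02  ]
 [ 0.4283  0.0303  0.02  ]
 [ 0.5391 -0.1321  0.02  ]
 [ 0.4014 -0.129   0.02  ]
 [ 0.543  -0.2919  0.02  ]
 [ 0.4014 -0.2876  0.02  ]]
```

View pics/c1.png

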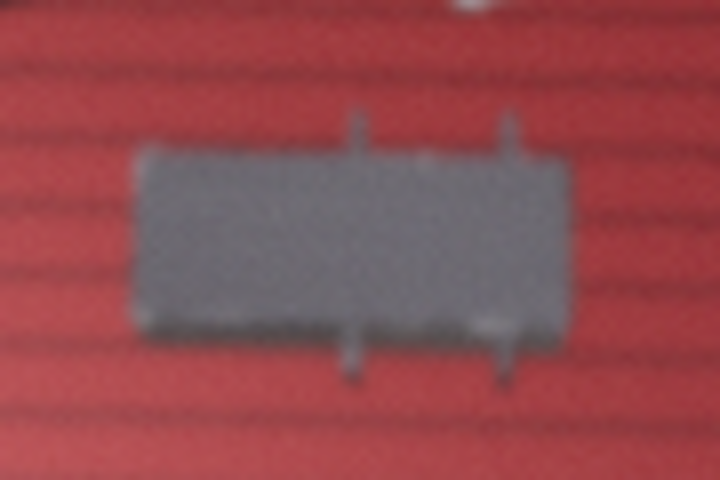

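View pics/side0.png

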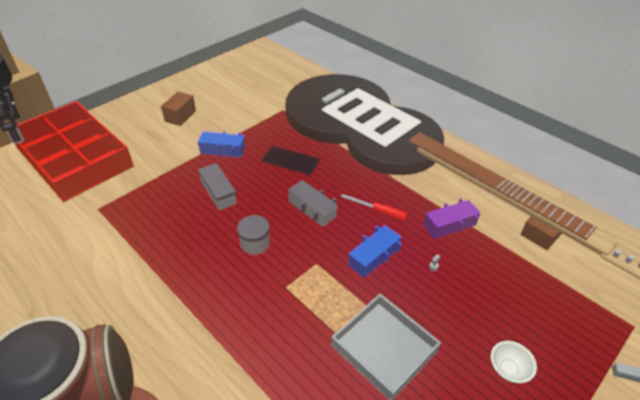

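The crop confirms it. The steel tin at (304,201) has two lugs per side, at crop x≈355 and 508, nearer its right (−y world) end, so the mouth faces −y. The other two dark tins have no lugs. In the side view the tray and pad are free, and the blue tin stands about 0.1 m from the pad.

```bash
python3 -m crank '[{"turn":0.15},{"turn":0.15},{"turn":0.15},{"turn":0.15},{"turn":0.15}]' 100; python3 -m crank '[{"turn":0.15},{"turn":0.15},{"turn":0.15},{"turn":0.075}]'
python3 - <<'E'
from h import *
np.set_printoptions(precision=4,suppress=True)
c=lambda L:[(260+(a+.5)/8-.5,170+(b+.5)/8-.5) for a,b in L]
q=atz('top0',c([(138,152),(570,157),(570,325),(138,322)]),.043); print(q,q.mean(0))
print('lugs',atz('top0',c([(358,130),(510,130),(350,360),(504,360)]),.036))
s=manip.state(); print(s['tool_pos'],R.from_quat(np.roll(s['tool_rot'],-1)).as_matrix(),s['joint_pos'])
E
```

```text
[[0.6575 0.2168 0.043 ]
 [0.6589 0.0974 0.043 ]
 [0.6118 0.0967 0.043 ]
 [0.6099 0.2147 0.043 ]] [0.6345 0.1564 0.043 ]
lugs [[0.6669 0.1564 0.036 ]
 [0.6678 0.114  0.036 ]
 [0.6019 0.1567 0.036 ]
 [0.6029 0.1144 0.036 ]]
[0.1826 0.5971 0.2302] [[-0.9563  0.2925 -0.0008]
 [ 0.2925  0.9563 -0.0017]
 [ 0.0002 -0.0019 -1.    ]] [ 1.155   0.0533  1.6142 -0.      1.476  -0.119 ]schema error: expected keys x, y, z, turn
schema error: expected keys x, y, z, turn
```

```bash
python3 -m crank '[{"x":0,"y":0,"z":0,"turn":0.15},{"x":0,"y":0,"z":0,"turn":0.15},{"x":0,"y":0,"z":0,"turn":0.15},{"x":0,"y":0,"z":0,"turn":0.15},{"x":0,"y":0,"z":0,"turn":0.15}]' 100; python3 -m crank '[{"x":0,"y":0,"z":0,"turn":0.15},{"x":0,"y":0,"z":0,"turn":0.15},{"x":0,"y":0,"z":0,"turn":0.15},{"x":0,"y":0,"z":0,"turn":0.075},{"x":0,"y":0,"z":0,"turn":0}]'
python3 - <<'E'
from h import *
np.set_printoptions(precision=4,suppress=True)
s=manip.state(); M=R.from_quat(np.roll(s['tool_rot'],-1)).as_matrix()
print(s['time'],s['tool_pos'],M,s['joint_pos']); print(M.T@(np.array([.634,.136,.17])-s['tool_pos'])*100)
E
```

```text
time: 0.6
tool_pos: [0.1826, 0.5973, 0.2305]
tool_rot: [0.0, 0.502, 0.865, -0.001]
contact_force: [0.7, 0.1, 0.3]
gripper_width: 1.001
grasp_force: 0.0
time: 1.1
tool_pos: [0.1827, 0.5974, 0.2306]
tool_rot: [0.0, 0.707, 0.707, -0.001]
contact_force: [-1.1, 0.4, -0.3]
gripper_width: 1.0
grasp_force: 0.0
1.1 [0.1827 0.5974 0.2306] [[ 0.0008  1.     -0.0005]
 [ 1.     -0.0008 -0.001 ]
 [-0.001  -0.0005 -1.    ]] [1.155  0.053  1.6137 0.     1.476  1.1558]
[-46.0934  45.1736   6.0893]
```

```bash
python3 -m crank '[{"x":-3.3,"y":3.2,"z":0.4,"turn":0},{"x":-3.3,"y":3.2,"z":0.4,"turn":0},{"x":-3.3,"y":3.2,"z":0.4,"turn":0},{"x":-3.3,"y":3.2,"z":0.4,"turn":0},{"x":-3.3,"y":3.2,"z":0.4,"turn":0}]' >/dev/null; python3 -m crank '[{"x":-3.3,"y":3.2,"z":0.4,"turn":0},{"x":-3.3,"y":3.2,"z":0.4,"turn":0},{"x":-3.3,"y":3.2,"z":0.4,"turn":0},{"x":-3.3,"y":3.2,"z":0.4,"turn":0},{"x":-3.3,"y":3.2,"z":0.4,"turn":0}]'>/dev/null; python3 -m crank '[{"x":-3.3,"y":3.2,"z":0.4,"turn":0},{"x":-3.3,"y":3.2,"z":0.4,"turn":0},{"x":-3.3,"y":3.2,"z":0.4,"turn":0},{"x":-3.3,"y":3.2,"z":0.4,"turn":0},{"x":0,"y":0,"z":0,"turn":0}]'
python3 - <<'E'
from h import *
np.set_printoptions(precision=4,suppress=True)
s=manip.state(); print(s['time'],s['tool_pos'],s['joint_pos']); snap('wrist','w1')
E
```

```text
time: 2.6
tool_pos: [0.6327, 0.1309, 0.174]
tool_rot: [0.0, 0.709, 0.705, -0.001]
contact_force: [-0.7, 0.2, -0.1]
gripper_width: 0.998
grasp_force: 0.0
2.6 [0.6327 0.1309 0.174 ] [ 0.0896  0.1418  1.6146 -0.0015  1.3859  0.0945]
```

View pics/w1.png

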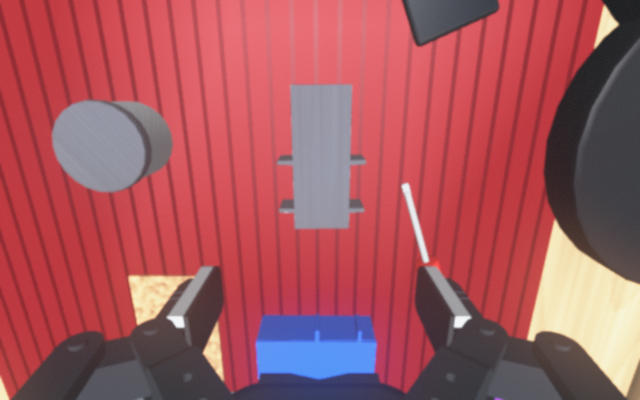

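Lugs at (286,160), (357,160), (287,207) and (356,207). Tin corners at (292,86), (352,86), (349,228) and (295,228).

```bash
python3 - <<'E'
from h import *
np.set_printoptions(precision=4,suppress=True)
q=atz('w1',[(292,86),(352,86),(349,228),(295,228)],.043); print(q,q.mean(0))
print(atz('w1',[(286,160),(357,160),(287,207),(356,207)],.04), px('w1',[(320,150),(283,160),(283,207),(361,160)]))
E
```

```text
[[0.6134 0.2168 0.043 ]
 [0.6598 0.2165 0.043 ]
 [0.6602 0.0981 0.043 ]
 [0.6125 0.0984 0.043 ]] [0.6365 0.1575 0.043 ]
[[0.6064 0.1585 0.04  ]
 [0.6658 0.1582 0.04  ]
 [0.6058 0.117  0.04  ]
 [0.6661 0.1167 0.04  ]] [[0.6349 0.1672 0.0434]
 [0.6042 0.159  0.0427]
 [0.6023 0.1171 0.0404]
 [0.6688 0.1587 0.0428]]
```

```bash
python3 -m crank '[{"x":0.5,"y":0.35,"z":2,"turn":0.003},{"x":0,"y":0,"z":4,"turn":0},{"x":0,"y":0,"z":3,"turn":0},{"x":0,"y":0,"z":3,"turn":0},{"x":0,"y":0,"z":0,"turn":0}]'; python3 -m crank '[{"x":0,"y":0,"z":2,"turn":0},{"x":0,"y":0,"z":1.6,"turn":0},{"x":0,"y":0,"z":1,"turn":0},{"x":0,"y":0,"z":0,"turn":0}]';  python3 -m crank '[{"x":0,"y":0,"z":0,"turn":0},{"x":0,"y":0,"z":0,"turn":0},{"x":0,"y":0,"z":0,"turn":0},{"x":0,"y":0,"z":0,"turn":0},{"x":0,"y":0,"z":0,"turn":0}]' 30
```

```text
time: 3.15
tool_pos: [0.6288, 0.1409, 0.0497]
tool_rot: [-0.003, 0.708, 0.707, -0.004]
contact_force: [-0.6, 0.5, 0.2]
gripper_width: 1.001
grasp_force: 0.0
time: 3.55
tool_pos: [0.6325, 0.1404, 0.008]
tool_rot: [-0.001, 0.708, 0.706, -0.001]
contact_force: [0.1, 0.1, 0.8]
gripper_width: 1.001
grasp_force: 0.0
time: 4.05
tool_pos: [0.6349, 0.1403, 0.0108]
tool_rot: [0.001, 0.709, 0.706, 0.001]
contact_force: [0.1, 0.4, 5.2]
gripper_width: 0.554
grasp_force: 63.8
```

```bash
python3 -m crank '[{"x":0,"y":0,"z":-1,"turn":0},{"x":0,"y":0,"z":-2,"turn":0},{"x":0,"y":0,"z":-3,"turn":0},{"x":0,"y":0,"z":-3,"turn":0},{"x":0,"y":0,"z":0,"turn":0}]';python3 - <<'E'
from h import *
np.set_printoptions(precision=4,suppress=True)
print(atz('top0',[(361,255),(360,297)],.004))
print(atz('top0',[(434,246),(434,313),(508,246),(510,315)],0.035))
snap('side','s1'); im=cv2.imread('pics/s1.png')
cv2.imwrite('pics/s1c.png',cv2.resize(im[130:330,230:430],None,fx=3,fy=3)); snap('top','t1')
a=cv2.imread('pics/t1.png')[235:325,350:520]; cv2.imwrite('pics/t1c.png',cv2.resize(a,None,fx=4.5,fy=4.5,interpolation=cv2.INTER_CUBIC))
E
```

```text
time: 4.55
tool_pos: [0.6364, 0.1405, 0.1038]
tool_rot: [0.002, 0.709, 0.706, 0.003]
contact_force: [1.5, -0.4, -3.9]
gripper_width: 0.555
grasp_force: 63.1
[[0.5187 0.0263 0.004 ]
 [0.4275 0.0285 0.004 ]]
[[ 0.54   -0.1275  0.035 ]
 [ 0.4005 -0.1222  0.035 ]
 [ 0.5439 -0.2867  0.035 ]
 [ 0.4006 -0.28    0.035 ]]
```

View pics/s1c.png

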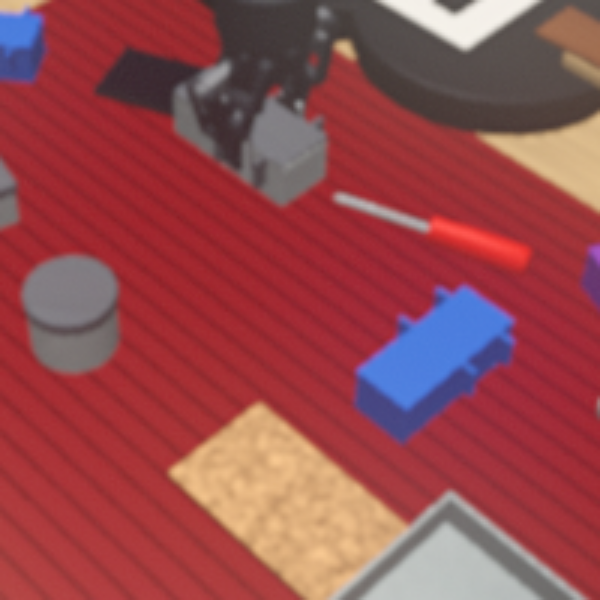

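View pics/t1c.png

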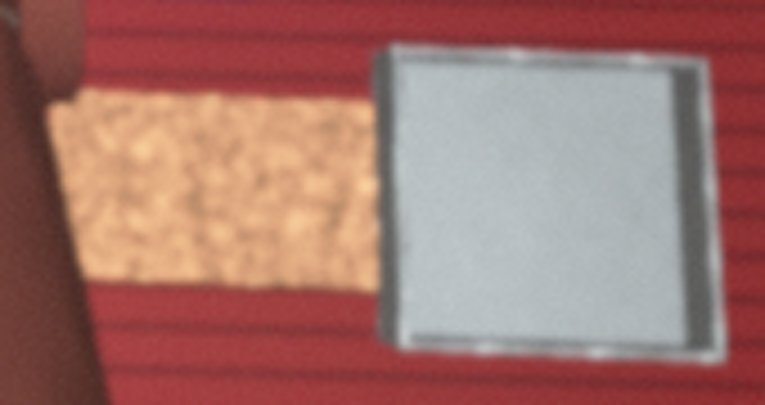

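The tin hangs level with its lid shut. Tray rim corners (crop) are (393,45), (708,58), (722,360) and (400,350). Pad edges run (85,92)–(375,99) and (85,277)–(380,291).

```bash
python3 - <<'E'
from h import *
np.set_printoptions(precision=4,suppress=True)
c=lambda L:[(350+(a+.5)/4.5-.5,235+(b+.5)/4.5-.5) for a,b in L]
q=atz('t1',c([(393,45),(708,58),(722,360),(400,350)]),.035); print(q,q.mean(0))
p=atz('t1',c([(85,92),(375,99),(380,291),(85,277)]),.004); print(p)
d=(q[0]-q[1])+(q[3]-q[2]); print('tray +x angle',np.degrees(np.arctan2(d[1],d[0])))
for a,b in((0,1),(3,2)): e=p[a]-p[b]; print(np.degrees(np.arctan2(e[1],e[0])))
print(px('t1',[(350+200//4,235+190//4),(350+540//4,235+200//4)]))
E
```

```text
[[ 0.5432 -0.134   0.035 ]
 [ 0.5406 -0.2842  0.035 ]
 [ 0.4013 -0.2802  0.035 ]
 [ 0.402  -0.1317  0.035 ]] [ 0.4718 -0.2075  0.035 ]
[[ 0.519   0.0096  0.004 ]
 [ 0.5191 -0.1339  0.004 ]
 [ 0.4268 -0.1329  0.004 ]
 [ 0.4298  0.0099  0.004 ]]
tray +x angle 89.3853375838511
90.03329649378266
88.8062997449222
[[ 0.4618 -0.0597  0.0031]
 [ 0.4601 -0.2455  0.0041]]
```

```bash
python3 -m crank '[{"x":-1,"y":-0.8,"z":0,"turn":0},{"x":-2.2,"y":-1.7,"z":0,"turn":0},{"x":-3,"y":-2.3,"z":0,"turn":0},{"x":-3,"y":-2.3,"z":0,"turn":0},{"x":-3,"y":-2.3,"z":0,"turn":0}]'>/dev/null;  python3 -m crank '[{"x":-3,"y":-2.3,"z":0,"turn":0},{"x":-3,"y":-2.3,"z":0,"turn":0},{"x":-2,"y":-1.6,"z":0,"turn":0},{"x":-0.8,"y":-0.7,"z":0,"turn":0},{"x":0,"y":0,"z":0,"turn":0}]';  python3 -m crank '[{"x":0,"y":0,"z":2,"turn":0},{"x":0,"y":0,"z":2,"turn":0},{"x":0,"y":0,"z":1.5,"turn":0},{"x":0,"y":0,"z":0,"turn":0}]'
```

```text
time: 5.65
tool_pos: [0.4679, -0.0696, 0.0973]
tool_rot: [-0.001, 0.709, 0.705, -0.001]
contact_force: [0.2, 0.5, -4.9]
gripper_width: 0.553
grasp_force: 63.2
time: 6.05
tool_pos: [0.4678, -0.0675, 0.0411]
tool_rot: [-0.003, 0.708, 0.706, -0.001]
contact_force: [-0.5, 1.3, -4.8]
gripper_width: 0.553
grasp_force: 63.3
```

```bash
python3 -m crank '[{"x":-0.2,"y":0.4,"z":1,"turn":0.0},{"x":0,"y":0,"z":1,"turn":0},{"x":0,"y":0,"z":0.4,"turn":0},{"x":0,"y":0,"z":0,"turn":0},{"x":0,"y":0,"z":0,"turn":0}]';  python3 -m crank '[{"x":0,"y":0,"z":0.15,"turn":0},{"x":0,"y":0,"z":0,"turn":0},{"x":0,"y":0,"z":0,"turn":0}]'; python3 - <<'E'
from h import *
snap('side','s2'); im=cv2.imread('pics/s2.png')
cv2.imwrite('pics/s2c.png',cv2.resize(im[200:400,230:430],None,fx=3,fy=3))
E
```

```text
time: 6.55
tool_pos: [0.4742, -0.0712, 0.0205]
tool_rot: [0.0, 0.709, 0.706, 0.0]
contact_force: [0.5, 0.1, -4.7]
gripper_width: 0.551
grasp_force: 63.3
time: 6.85
tool_pos: [0.4741, -0.0712, 0.0191]
tool_rot: [0.0, 0.709, 0.706, 0.0]
contact_force: [-0.4, 0.2, -3.7]
gripper_width: 0.552
grasp_force: 63.3
```

View pics/s2c.png

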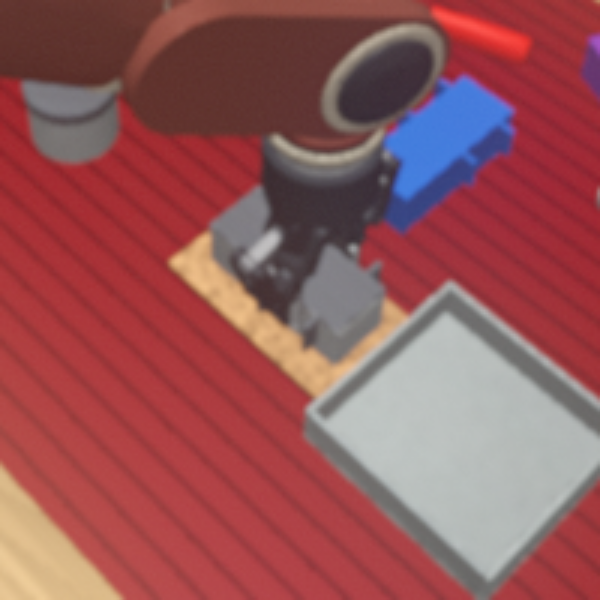

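```bash
python3 -m crank '[{"x":0,"y":0,"z":0.2,"turn":0},{"x":0,"y":0,"z":0,"turn":0},{"x":0,"y":0,"z":0,"turn":0},{"x":0,"y":0,"z":0,"turn":0}]';  python3 -m crank '[{"x":0,"y":0,"z":0,"turn":0},{"x":0,"y":0,"z":0,"turn":0},{"x":0,"y":0,"z":0,"turn":0},{"x":0,"y":0,"z":0,"turn":0}]' 73; python3 -m crank '[{"x":0.3,"y":0,"z":0,"turn":0},{"x":0.6,"y":0,"z":0,"turn":0},{"x":0.6,"y":0,"z":0,"turn":0},{"x":0.6,"y":0,"z":0,"turn":0},{"x":0.6,"y":0,"z":0,"turn":0}]'; python3 -m crank '[{"x":0.6,"y":0,"z":0,"turn":0},{"x":0.6,"y":0,"z":0,"turn":0},{"x":0.6,"y":0,"z":0,"turn":0},{"x":0.6,"y":0,"z":0,"turn":0},{"x":0.3,"y":0,"z":0,"turn":0}]'
python3 -m crank '[{"x":0,"y":0,"z":0,"turn":0},{"x":0,"y":0,"z":0,"turn":0}]'
python3 - <<'E'
from h import *
snap('top','t2');a=cv2.imread('pics/t2.png')[225:325,340:520]; cv2.imwrite('pics/t2c.png',cv2.resize(a,None,fx=4.4,fy=4.4,interpolation=cv2.INTER_CUBIC))
snap('side','s3'); im=cv2.imread('pics/s3.png')
cv2.imwrite('pics/s3c.png',cv2.resize(im[200:400,230:430],None,fx=3,fy=3))
E
```

```text
time: 7.3
tool_pos: [0.4739, -0.0712, 0.0168]
tool_rot: [-0.0, 0.709, 0.706, -0.0]
contact_force: [-0.9, 0.4, -4.7]
gripper_width: 0.55
grasp_force: 63.4
time: 7.7
tool_pos: [0.4745, -0.0713, 0.0174]
tool_rot: [0.0, 0.709, 0.706, 0.0]
contact_force: [0.7, 0.0, -1.1]
gripper_width: 0.733
grasp_force: 0.0
time: 8.2
tool_pos: [0.474, -0.0435, 0.0168]
tool_rot: [-0.0, 0.708, 0.706, -0.0]
contact_force: [-0.4, 0.2, -0.2]
gripper_width: 0.728
grasp_force: 0.1
time: 8.7
tool_pos: [0.4741, -0.0165, 0.0167]
tool_rot: [-0.0, 0.708, 0.706, -0.0]
contact_force: [-0.7, -0.5, 0.4]
gripper_width: 0.731
grasp_force: 0.1
time: 8.9
tool_pos: [0.4743, -0.0171, 0.0168]
tool_rot: [0.0, 0.709, 0.706, 0.0]
contact_force: [-0.0, -0.3, 0.8]
gripper_width: 0.728
grasp_force: 0.0
```

View pics/s3c.png

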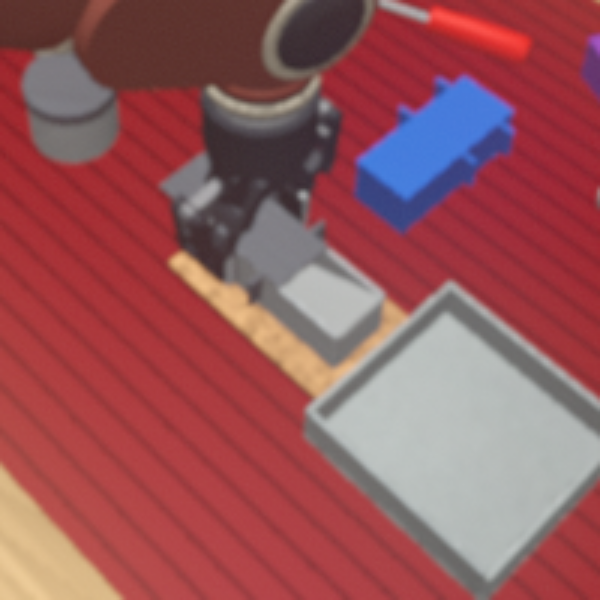

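The lid is open: the front lug pair moved back and the bright ramp shows at the mouth end. The commands can't tilt the tool, so I'll grip between the lugs and press the mouth end against the outer rim of the tray's +x wall. Moving the hand on an arc about that rim should then pivot the tin within the grip.

```bash
python3 -m crank '[{"x":0,"y":0,"z":0,"turn":0},{"x":0,"y":0,"z":0,"turn":0},{"x":0,"y":0,"z":0,"turn":0},{"x":0,"y":0,"z":0,"turn":0}]' 30;  python3 -m crank '[{"x":0,"y":0,"z":-0.6,"turn":0},{"x":0,"y":0,"z":-1,"turn":0},{"x":0,"y":0,"z":-0.8,"turn":0},{"x":0,"y":0,"z":0,"turn":0}]'; python3 -m crank '[{"x":-0.6,"y":0,"z":0,"turn":0},{"x":-0.6,"y":0,"z":0,"turn":0},{"x":-0.4,"y":0,"z":0,"turn":0},{"x":0,"y":0,"z":0,"turn":0}]'; python3 -m crank '[{"x":-0.3,"y":0,"z":0,"turn":0},{"x":-0.2,"y":0,"z":0,"turn":0},{"x":0,"y":0,"z":0,"turn":0}]'
python3 - <<'E'
from h import *
snap('side','s4'); im=cv2.imread('pics/s4.png')
cv2.imwrite('pics/s4c.png',cv2.resize(im[200:360,230:430],None,fx=4,fy=3.75))
E
```

```text
time: 9.4
tool_pos: [0.4744, -0.0173, 0.0171]
tool_rot: [0.0, 0.709, 0.706, 0.0]
contact_force: [-0.7, -0.6, 2.2]
gripper_width: 0.555
grasp_force: 63.6
time: 9.8
tool_pos: [0.4753, -0.0173, 0.0424]
tool_rot: [0.001, 0.708, 0.706, 0.001]
contact_force: [0.5, -1.1, -4.8]
gripper_width: 0.551
grasp_force: 63.0
time: 10.2
tool_pos: [0.4739, -0.0338, 0.0405]
tool_rot: [-0.0, 0.709, 0.705, -0.0]
contact_force: [0.3, 0.3, -4.4]
gripper_width: 0.553
grasp_force: 62.9
time: 10.5
tool_pos: [0.4741, -0.0359, 0.0409]
tool_rot: [-0.002, 0.709, 0.705, 0.002]
contact_force: [-0.4, 8.5, -1.4]
gripper_width: 0.553
grasp_force: 63.3
```

View pics/s4c.png

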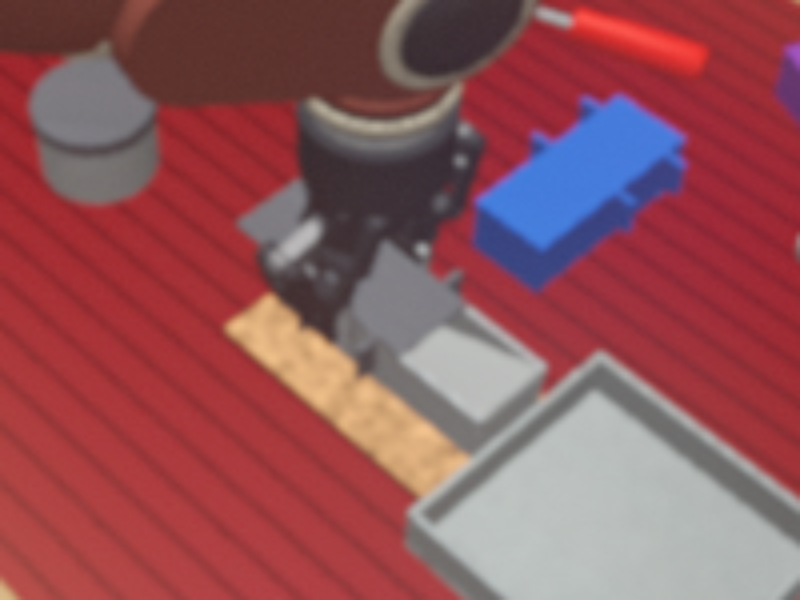

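The mouth end now bears on the tray's wall, with about 8 N in +y. Starting the arc.

```bash
python3 -m crank '[{"x":-0.3,"y":0,"z":-0.3,"turn":0},{"x":-0.2,"y":0,"z":-0.5,"turn":0},{"x":-0.2,"y":0,"z":-0.5,"turn":0},{"x":-0.2,"y":0,"z":-0.4,"turn":0},{"x":0,"y":0,"z":0,"turn":0}]'; python3 - <<'E'
from h import *
snap('side','s5'); im=cv2.imread('pics/s5.png')
cv2.imwrite('pics/s5c.png',cv2.resize(im[200:360,230:430],None,fx=4,fy=3.75))
E
```

```text
time: 11.05
tool_pos: [0.474, -0.0449, 0.0578]
tool_rot: [-0.002, 0.709, 0.705, 0.002]
contact_force: [0.5, 8.8, -4.2]
gripper_width: 0.551
grasp_force: 62.8
```

View pics/s5c.png

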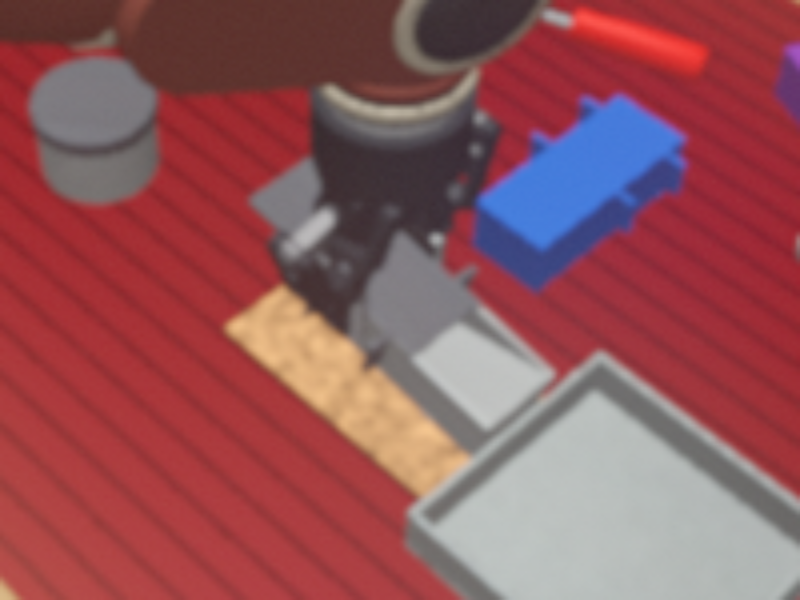

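The tin is pivoting about the rim as planned. That was my tenth picture, so from here I'll check numerically.

```bash
cat >> h.py <<'E'
def tilt(f,u,v,r=5):
    g=[(a,b) for a in range(u-r,u+r+1) for b in range(v-r,v+r+1)]
    P=px(f,g); c=np.median(P,0); k=np.linalg.norm(P-c,axis=1)<.03; n=np.linalg.svd(P[k]-P[k].mean(0))[2][2]; n*=np.sign(n[2])
    return c.round(3),n.round(3),k.sum(),np.degrees(np.arccos(n[2])).round(1)
E
python3 -m crank '[{"x":-0.2,"y":0,"z":-0.4,"turn":0},{"x":-0.2,"y":0,"z":-0.4,"turn":0},{"x":-0.25,"y":0,"z":-0.4,"turn":0},{"x":-0.25,"y":0,"z":-0.3,"turn":0},{"x":0,"y":0,"z":0,"turn":0}]'; python3 - <<'E'
from h import *
print(tilt('s4',334,275),tilt('s5',336,277)); snap('side','s6')
for u,v in((336,274),(338,276),(340,280),(340,284)): print(tilt('s6',u,v,4))
E
```

```text
time: 11.6
tool_pos: [0.4734, -0.0541, 0.0724]
tool_rot: [-0.003, 0.709, 0.705, 0.001]
contact_force: [0.1, 8.0, -2.4]
gripper_width: 0.552
grasp_force: 62.7
(array([ 0.489, -0.056,  0.071]), array([ 0.096, -0.003,  0.995]), np.int64(110), np.float64(5.5)) (array([ 0.481, -0.069,  0.084]), array([ 0.046, -0.185,  0.982]), np.int64(121), np.float64(11.0))
(array([ 0.478, -0.071,  0.098]), array([ 0.065, -0.319,  0.946]), np.int64(79), np.float64(19.0))
(array([ 0.478, -0.076,  0.096]), array([ 0.072, -0.339,  0.938]), np.int64(80), np.float64(20.3))
(array([ 0.476, -0.084,  0.093]), array([ 0.073, -0.272,  0.959]), np.int64(81), np.float64(16.4))
(array([ 0.47 , -0.09 ,  0.092]), array([ 0.011, -0.341,  0.94 ]), np.int64(80), np.float64(19.9))
```

```bash
python3 -m crank '[{"x":-0.25,"y":0,"z":-0.35,"turn":0},{"x":-0.3,"y":0,"z":-0.35,"turn":0},{"x":-0.3,"y":0,"z":-0.35,"turn":0},{"x":-0.3,"y":0,"z":-0.3,"turn":0},{"x":0,"y":0,"z":0,"turn":0}]';python3 -m crank '[{"x":-0.3,"y":0,"z":-0.3,"turn":0},{"x":-0.3,"y":0,"z":-0.3,"turn":0},{"x":-0.3,"y":0,"z":-0.3,"turn":0},{"x":-0.2,"y":0,"z":-0.2,"turn":0},{"x":0,"y":0,"z":0,"turn":0}]'; python3 - <<'E'
from h import *
snap('side','s7'); snap('top','t7')
for u,v in((338,274),(340,276),(343,280),(343,284)): print(tilt('s7',u,v,4))
z=np.load('pics/s7.npz')['p'].astype(int); z0=np.load('pics/s5.npz')['p'].astype(int)
d=np.abs(z-z0).sum(2); v,u=np.nonzero(d[285:400,320:450]>60); v+=285;u+=320
# tray-interior changes
P=px('s7',list(zip(u,v))); k=(P[:,1]<-.14)&(P[:,1]>-.275)&(P[:,0]>.405)&(P[:,0]<.54)
for c in [(a,b,*z[b,a],*p.round(3)) for a,b,p in zip(u[k],v[k],P[k])][::6]: print(c)
E
```

```text
time: 12.15
tool_pos: [0.4734, -0.0657, 0.086]
tool_rot: [-0.003, 0.709, 0.705, 0.001]
contact_force: [-0.3, 5.7, -2.7]
gripper_width: 0.558
grasp_force: 63.3
time: 12.65
tool_pos: [0.4743, -0.0792, 0.0979]
tool_rot: [0.001, 0.709, 0.705, 0.0]
contact_force: [-0.3, 1.2, -5.5]
gripper_width: 0.55
grasp_force: 63.1
(array([ 0.466, -0.088,  0.125]), array([ 0.445, -0.678,  0.585]), np.int64(71), np.float64(54.2))
(array([ 0.466, -0.091,  0.123]), array([ 0.065, -0.394,  0.917]), np.int64(80), np.float64(23.5))
(array([ 0.466, -0.1  ,  0.119]), array([ 0.044, -0.365,  0.93 ]), np.int64(80), np.float64(21.6))
(array([ 0.461, -0.104,  0.116]), array([ 0.014, -0.462,  0.887]), np.int64(81), np.float64(27.5))
(np.int64(369), np.int64(291), np.int64(172), np.int64(158), np.int64(159), np.float64(0.496), np.float64(-0.14), np.float64(0.095))
(np.int64(371), np.int64(293), np.int64(172), np.int64(163), np.int64(162), np.float64(0.497), np.float64(-0.145), np.float64(0.092))
(np.int64(368), np.int64(295), np.int64(170), np.int64(171), np.int64(169), np.float64(0.494), np.float64(-0.141), np.floa
[... 5866 characters left out ...]
at64(-0.154), np.float64(0.079))
(np.int64(365), np.int64(315), np.int64(184), np.int64(186), np.int64(184), np.float64(0.458), np.float64(-0.165), np.float64(0.082))
(np.int64(360), np.int64(316), np.int64(146), np.int64(144), np.int64(143), np.float64(0.449), np.float64(-0.16), np.float64(0.084))
(np.int64(353), np.int64(317), np.int64(120), np.int64(116), np.int64(114), np.float64(0.449), np.float64(-0.145), np.float64(0.062))
(np.int64(363), np.int64(317), np.int64(179), np.int64(180), np.int64(178), np.float64(0.451), np.float64(-0.166), np.float64(0.084))
(np.int64(353), np.int64(319), np.int64(133), np.int64(131), np.int64(129), np.float64(0.45), np.float64(-0.145), np.float64(0.054))
```

The ramp is now level, so the tilt is about 25°, and the mouth has slipped over the rim. I'll back off, lower, and press again for 12–15° more.

```bash
python3 -m crank '[{"x":1,"y":0,"z":-0.2,"turn":0},{"x":1.7,"y":0,"z":0,"turn":0},{"x":0,"y":0,"z":1.2,"turn":0},{"x":0,"y":0,"z":1.4,"turn":0},{"x":0,"y":0,"z":0,"turn":0}]';python3 -m crank '[{"x":-0.4,"y":0,"z":0,"turn":0},{"x":-0.4,"y":0,"z":0,"turn":0},{"x":-0.4,"y":0,"z":0,"turn":0},{"x":0,"y":0,"z":0,"turn":0}]'
```

```text
time: 13.25
tool_pos: [0.4715, -0.051, 0.0699]
tool_rot: [-0.003, 0.708, 0.706, -0.002]
contact_force: [-0.8, -1.2, -5.5]
gripper_width: 0.551
grasp_force: 63.4
time: 13.65
tool_pos: [0.4742, -0.0603, 0.0742]
tool_rot: [-0.004, 0.71, 0.705, 0.004]
contact_force: [-0.9, 15.8, 0.3]
gripper_width: 0.55
grasp_force: 64.4
```

```bash
python3 -m crank '[{"x":-0.3,"y":0,"z":-0.3,"turn":0},{"x":-0.35,"y":0,"z":-0.3,"turn":0},{"x":-0.35,"y":0,"z":-0.3,"turn":0},{"x":-0.35,"y":0,"z":-0.3,"turn":0},{"x":0,"y":0,"z":0,"turn":0}]';  python3 - <<'E'
from h import *
snap('side','s8')
# ramp plane: light-grey pixels near mouth
z=np.load('pics/s8.npz'); p=z['p'].astype(int)
g=[(u,v) for u in range(325,400) for v in range(270,330)]
P=px('s8',g); C=np.array([p[v,u] for u,v in g])
k=(C.min(1)>180)&(P[:,2]>.055)&(P[:,0]>.445)&(P[:,0]<.505)
Q=P[k]; n=np.linalg.svd(Q-Q.mean(0),full_matrices=False)[2][2]; print(k.sum(),Q.min(0),Q.max(0),n*np.sign(n[2]))
b=(C[:,0]-C[:,2]>50)&(C[:,1]-C[:,2]>25)&(P[:,2]>.005); print('brass',b.sum(),P[b].mean(0) if b.any() else '')
for u,v in((340,276),(342,280),(343,284)): print(tilt('s8',u,v,4))
E
```

```text
time: 14.15
tool_pos: [0.4743, -0.0754, 0.0864]
tool_rot: [-0.002, 0.709, 0.705, 0.002]
contact_force: [-1.4, 9.7, -0.1]
gripper_width: 0.551
grasp_force: 65.0
214 [ 0.45180783 -0.15007615  0.05524804] [ 0.49503942 -0.10491199  0.08083648] [ 0.06612858 -0.22751063  0.97152762]
brass 404 [ 0.45392103 -0.11573183  0.04681963]
(array([ 0.474, -0.085,  0.11 ]), array([-0.002, -0.635,  0.772]), np.int64(81), np.float64(39.5))
(array([ 0.473, -0.091,  0.104]), array([ 0.052, -0.64 ,  0.767]), np.int64(81), np.float64(39.9))
(array([ 0.47 , -0.097,  0.1  ]), array([ 0.078, -0.589,  0.804]), np.int64(81), np.float64(36.5))
```

Tilt is about 38°. Now lift and carry the mouth over the tray.

```bash
python3 -m crank '[{"x":0,"y":0,"z":-1,"turn":0},{"x":0,"y":0,"z":-1.5,"turn":0},{"x":-1,"y":0,"z":-0.5,"turn":0},{"x":-1.5,"y":0,"z":0,"turn":0},{"x":-1.5,"y":0,"z":0,"turn":0}]'; python3 -m crank '[{"x":0,"y":0,"z":0,"turn":0},{"x":0,"y":0,"z":0,"turn":0},{"x":0,"y":0,"z":0,"turn":0},{"x":0,"y":0,"z":0,"turn":0},{"x":0,"y":0,"z":0,"turn":0}]'; cat > look.py <<'E'
from h import *
import sys
n=sys.argv[1]; snap('side',n)
p=np.load(f'pics/{n}.npz')['p'].astype(int)
g=[(u,v) for u in range(310,450) for v in range(270,399)]
P=px(n,g); C=np.array([p[v,u] for u,v in g])
inn=(P[:,0]>.406)&(P[:,0]<.538)&(P[:,1]<-.137)&(P[:,1]>-.278)
b=(C[:,0]-C[:,2]>30)
for nm,k in(('tray',inn&b&(P[:,2]<.045)),('tin',b&(P[:,2]>.05)&(P[:,1]<-.08))):
    print(nm,k.sum(),*( (np.median(P[k],0).round(3),P[k].min(0).round(3),P[k].max(0).round(3),np.median(C[k],0)) if k.any() else ()))
E
python3 look.py s9
```

```text
time: 14.7
tool_pos: [0.474, -0.1189, 0.1158]
tool_rot: [0.001, 0.709, 0.706, -0.0]
contact_force: [-0.2, -0.3, -4.4]
gripper_width: 0.553
grasp_force: 64.7
time: 15.2
tool_pos: [0.4737, -0.1168, 0.1151]
tool_rot: [-0.0, 0.708, 0.706, -0.0]
contact_force: [0.2, 0.9, -3.5]
gripper_width: 0.553
grasp_force: 64.7
tray 148 [ 0.471 -0.271  0.021] [ 0.452 -0.277  0.004] [ 0.502 -0.264  0.025] [222. 186.  95.]
tin 128 [ 0.415 -0.128  0.178] [ 0.047 -0.44   0.073] [ 0.509 -0.091  0.868] [157.   99.   79.5]
```

The brass slide is in the tray, at about y=−0.271. Next, carry the tin back over the pad and roll it flat about its mouth edge.

```bash
python3 -m crank '[{"x":0,"y":0,"z":-1.5,"turn":0},{"x":1.5,"y":0,"z":-0.5,"turn":0},{"x":2.5,"y":0,"z":0,"turn":0},{"x":2,"y":0,"z":0,"turn":0},{"x":0,"y":0,"z":0,"turn":0}]'; python3 -m crank '[{"x":0,"y":0,"z":2,"turn":0},{"x":0,"y":0,"z":2,"turn":0},{"x":0,"y":0,"z":1.5,"turn":0},{"x":0,"y":0,"z":0,"turn":0}]'; python3 -m crank '[{"x":0,"y":0,"z":0.5,"turn":0},{"x":0,"y":0,"z":0.4,"turn":0},{"x":0,"y":0,"z":0,"turn":0}]'
```

```text
time: 15.75
tool_pos: [0.4742, -0.0547, 0.1363]
tool_rot: [0.0, 0.707, 0.707, 0.001]
contact_force: [-0.6, -1.3, -4.2]
gripper_width: 0.554
grasp_force: 64.7
time: 16.15
tool_pos: [0.4723, -0.0566, 0.0784]
tool_rot: [-0.002, 0.708, 0.706, -0.001]
contact_force: [-0.7, 0.0, -4.3]
gripper_width: 0.554
grasp_force: 64.8
time: 16.45
tool_pos: [0.4742, -0.0572, 0.0716]
tool_rot: [0.0, 0.709, 0.706, 0.0]
contact_force: [-0.7, 0.6, -3.7]
gripper_width: 0.55
grasp_force: 65.0
```

```bash
python3 -m crank '[{"x":0,"y":0,"z":0.3,"turn":0},{"x":0.2,"y":0,"z":0.3,"turn":0},{"x":0.4,"y":0,"z":0.35,"turn":0},{"x":0.4,"y":0,"z":0.35,"turn":0},{"x":0,"y":0,"z":0,"turn":0}]'; python3 -m crank '[{"x":0.4,"y":0,"z":0.45,"turn":0},{"x":0.4,"y":0,"z":0.45,"turn":0},{"x":0.4,"y":0,"z":0.45,"turn":0},{"x":0,"y":0,"z":0,"turn":0}]';  python3 - <<'E'
from h import *
snap('side','s10')
for u,v in((326,262),(330,266),(334,272),(336,276)): print(tilt('s10',u,v,4))
E
```

```text
time: 16.95
tool_pos: [0.475, -0.0471, 0.0598]
tool_rot: [0.001, 0.708, 0.706, -0.0]
contact_force: [-2.2, 1.3, 4.9]
gripper_width: 0.553
grasp_force: 63.3
time: 17.35
tool_pos: [0.4754, -0.034, 0.0464]
tool_rot: [0.0, 0.708, 0.706, 0.001]
contact_force: [-2.4, 4.9, 6.4]
gripper_width: 0.548
grasp_force: 62.5
(array([ 0.492, -0.034,  0.085]), array([-0.814, -0.189,  0.55 ]), np.int64(49), np.float64(56.6))
(array([ 0.497, -0.039,  0.076]), array([-0.851, -0.206,  0.483]), np.int64(79), np.float64(61.1))
(array([ 0.495, -0.048,  0.069]), array([ 0.29 , -0.289,  0.912]), np.int64(67), np.float64(24.2))
(array([ 0.492, -0.059,  0.066]), array([ 0.196, -0.28 ,  0.94 ]), np.int64(75), np.float64(20.0))
```

```bash
python3 -m crank '[{"x":0.3,"y":0,"z":0.5,"turn":0},{"x":0.3,"y":0,"z":0.5,"turn":0},{"x":0.2,"y":0,"z":0.5,"turn":0},{"x":0.2,"y":0,"z":0.5,"turn":0},{"x":0,"y":0,"z":0,"turn":0}]'; python3 -m crank '[{"x":0.2,"y":0,"z":0.4,"turn":0},{"x":0.1,"y":0,"z":0.4,"turn":0},{"x":0,"y":0,"z":0.3,"turn":0},{"x":0,"y":0,"z":0,"turn":0}]';  python3 - <<'E'
from h import *
snap('side','s11')
for u,v in((332,274),(334,276),(330,278),(334,280)): print(tilt('s11',u,v,4))
E
```

```text
time: 17.9
tool_pos: [0.476, -0.0241, 0.0263]
tool_rot: [0.001, 0.708, 0.706, 0.002]
contact_force: [0.4, 3.4, 3.1]
gripper_width: 0.551
grasp_force: 62.2
time: 18.3
tool_pos: [0.4764, -0.0215, 0.0187]
tool_rot: [-0.0, 0.708, 0.706, 0.001]
contact_force: [-12.5, 5.8, 29.0]
gripper_width: 0.549
grasp_force: 65.6
(array([ 0.5  , -0.035,  0.047]), array([ 0.411, -0.029,  0.911]), np.int64(57), np.float64(24.3))
(array([ 0.5  , -0.048,  0.046]), array([0.398, 0.089, 0.913]), np.int64(62), np.float64(24.1))
(array([ 0.49 , -0.045,  0.048]), array([0.037, 0.044, 0.998]), np.int64(76), np.float64(3.3))
(array([ 0.492, -0.053,  0.048]), array([ 0.293, -0.041,  0.955]), np.int64(81), np.float64(17.2))
```

```bash
python3 -m crank '[{"x":0,"y":0,"z":-0.2,"turn":0},{"x":0,"y":0,"z":0,"turn":0}]'; python3 -m crank '[{"x":0,"y":0,"z":0,"turn":0},{"x":0,"y":0,"z":0,"turn":0},{"x":0,"y":0,"z":0,"turn":0},{"x":0,"y":0,"z":0,"turn":0},{"x":0,"y":0,"z":0,"turn":0}]' 100; python3 -m crank '[{"x":0,"y":0,"z":-1,"turn":0},{"x":0,"y":0,"z":-2,"turn":0},{"x":0,"y":0,"z":-4,"turn":0},{"x":0,"y":0,"z":-4,"turn":0},{"x":0,"y":0,"z":-4,"turn":0}]'; python3 -m crank '[{"x":4,"y":0,"z":0,"turn":0},{"x":4,"y":0,"z":0,"turn":0},{"x":4,"y":0,"z":0,"turn":0},{"x":4,"y":0,"z":0,"turn":0},{"x":0,"y":0,"z":0,"turn":0}]';  python3 look.py s12; python3 - <<'E'
from h import *
snap('top','t12')
for n in('s12','t12'):
    h,w=(400,640); g=[(u,v) for u in range(280,450) for v in range(230,330)]
    P=px(n,g); k=(abs(P[:,0]-.475)<.06)&(P[:,1]>-.13)&(P[:,1]<.08)&(P[:,2]>.037)&(P[:,2]<.06)
    Q=P[k]; print(n,k.sum(),np.percentile(Q,2,axis=0).round(3),np.percentile(Q,98,axis=0).round(3),np.median(Q,0).round(3))
    A=np.c_[Q[:,:2],np.ones(len(Q))]; print('slopes',np.linalg.lstsq(A,Q[:,2],rcond=None)[0].round(3))
E
```

```text
time: 18.55
tool_pos: [0.4763, -0.0216, 0.0187]
tool_rot: [0.001, 0.709, 0.706, 0.001]
contact_force: [-2.0, 5.5, 11.5]
gripper_width: 0.558
grasp_force: 63.5
time: 19.05
tool_pos: [0.474, -0.0221, 0.0156]
tool_rot: [-0.0, 0.709, 0.706, -0.0]
contact_force: [-0.7, 0.5, 0.2]
gripper_width: 1.001
grasp_force: 0.0
time: 19.55
tool_pos: [0.4739, -0.0221, 0.1679]
tool_rot: [0.0, 0.709, 0.706, 0.0]
contact_force: [0.0, -1.5, -0.8]
gripper_width: 0.998
grasp_force: 0.0
time: 20.05
tool_pos: [0.4745, 0.1415, 0.1667]
tool_rot: [-0.0, 0.707, 0.708, 0.001]
contact_force: [-0.6, 0.4, 0.1]
gripper_width: 1.002
grasp_force: 0.0
tray 150 [ 0.471 -0.271  0.021] [ 0.452 -0.277  0.004] [ 0.502 -0.264  0.025] [229. 193. 100.]
tin 43 [ 0.047 -0.44   0.868] [ 0.047 -0.44   0.868] [ 0.047 -0.44   0.868] [168.  61.  66.]
s12 1529 [ 0.445 -0.11   0.038] [0.503 0.05  0.051] [ 0.474 -0.025  0.047]
slopes [0.018 0.037 0.039]
t12 1220 [ 0.45  -0.108  0.038] [0.503 0.015 0.05 ] [ 0.476 -0.036  0.047]
slopes [-0.001  0.049  0.049]
```

```bash
python3 -c "
from plant import manip
print(manip.job_done())"
```

```text
the job is handed in; nothing more can be done
None
```

I handed the job in at about 20 s with no verdict returned: depth readings show the brass slide in the tray and the empty tin upright within about 10 mm of the cork pad's middle, the gripper open and clear.

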